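# Hold the magnifier over the ring in the ball vise

## Robot

A 6-joint arm with a two-finger parallel gripper is mounted at the origin on the work surface. World frame = base frame: x ahead of the robot, y to its left, z up, the work surface at z = 0. Lengths are in m, angles in rad, forces in N, time in s.
With the tool pointing down it reaches from about 0.225 to 0.875 m from the base axis. Payload 3.4 kg.
Tool frame: the origin (TCP) lies between the finger pads; the fingertips stand 19 mm ahead of it and the grasp point (between the pads) is the TCP; z points along the fingers, y is the line along which they close (so a half turn about z gives the same grasp; the last joint's range is limited). The gripper opens to 85 mm and grips with 20 to 120 N. Pads are 22 mm wide; open, the fingers measure 114 mm over their backs; the gripper's body (76 mm by 85 mm) begins 54 mm behind the grasp point. The pads swing forward as they close: fully open they stand 13 mm farther back than shut.
Start: joints at [-1.256, 0.276, 1.505, -0, 1.361, -0.121], TCP at [0.243, -0.521, 0.25] pointing down, gripper open.
Joint ranges: [-2.89, 2.89], [-0.75, 2.08], [0.22, 2.7], [-1.18, 4.32], [0.11, 2.71], [-2.7, 2.7]. Speed limits (rad/s): [2.57, 2.57, 3.14, 3.14, 3.14, 3.14].

## Interface

Orientations are given as a unit quaternion [w, x, y, z].
In Python, from rig import get_state, imaging, ticket gives the robot as it stands. The module is installed in compiled form; this text tells all that it offers.
- The arm moves only by the shell command python3 -m inch 'ROWS' [FORCE]. ROWS is JSON, a list of rows, each an object with "claw": the opening, from -1 (shut) to 1 (fully open); "travel": the shift along the world's x, y, z in units of 200 mm (1.0 is 200 mm), a list of three; "turn": the turn about the world's z in units of 180 degrees (1.0 is 180 degrees). A call has 1 to 5 rows; each row is the pose to reach, as a shift and turn from the pose commanded when the call began, turning the shorter way round; what a row does not reach only later rows make up. A row lasts 1/10 s, in which the tool goes at most 50 mm and 8.59 degrees, less where a joint would pass 70% of its speed; a pose out of reach is approached as far as the arm can. A call with a number of a shift or a turn outside -1 to 1 is refused whole. A call with a gripper value outside its range is refused whole. The fingers move at their own pace and stop on an object; FORCE is the grip in N (left out, the last holds). Time passes only in rows, so rows that repeat a pose let the fingers close. It gives the time, the measured TCP pose, the force, the opening and the grip force at its end, in the units of the state.
- get_state(): the state, without advancing time (a new reading comes with each control period).
- imaging.get_image(name): name is "side" or "top" or "wrist"; returns the picture (384x512x3 uint8, red, green, blue); there is no depth.
- imaging.camera_params(name): a dict with "camera_matrix" (3x3 intrinsics, pixels), "cam_to_world" (4x4, takes a point from camera to world coordinates); the wrist camera has in their place "T_tool_cam" (4x4, takes a point from camera to tool coordinates, whose origin is the TCP and whose axes are the flange's). Camera axes: x right, y down, z forward; pixel columns grow to the right and rows downward; lengths in m; the calibration is good to about 2 mm. A picture is of the moment at which its call begins: read the wrist's pose just before it. camera_params takes no time and is no camera call.
- ticket.sign_off(): hands the job in; it is judged then, once.
The state is a dict: "clock": time; "qpos": joint angles; "qd": joint speeds; "effort": joint torques, N m; "position": TCP position; "ee_rot": TCP orientation; "contact_force": force on the tool from outside, world axes, zero at the start; "moment": the same for the moment, N m; "width": finger opening in m; "gripper_force": force on a finger pad.
Only numpy, scipy, OpenCV 4.12 (cv2) and the standard library are available. Lean on these libraries where they do the work, as an engineer would, in place of code of your own. Each camera call takes 0.05 s, during which the arm holds its last target. There are 200 camera calls.

## Task

Pick up the hand magnifier by its handle, carry it past the plier rack above the tips of the pliers without knocking the rack, file stand or ring cone, and hold it level above the turquoise ring in the ball vise for inspection: lens centred over the stone, its underside about 20 mm above the stone. Never touch the ring or the vise. Finish while still holding the magnifier steady there: do not put it down or let go.

Things in the scene. Friction and masses are not known exactly. Their poses are not given: they have to be found in the camera images.
- handle (a point): Centre of the handle of the hand magnifier (half-way up). The magnifier lies flat on the bench, lens axis upright. Its black handle is a straight bar 100 mm long (own x axis), 28 mm wide (own y) and 28 mm tall (own z, up), with a small red lamp switch on top. +x points from the handle towards the lens head. 100 to 170 g in all, balanced about 20 mm from here towards the head.
- lens (a point): Centre of the underside of the magnifier's round white head, on the axis of the lens: 80 mm from handle along the magnifier's +x and 14 mm lower (level with the underside of the handle). The head is 55 mm across and 22 mm tall, the clear lens in it 37 mm across; own z is the lens axis, up.
- stone (a point): Top of the turquoise stone of the gold ring clamped upright in the ball vise: 157 mm above the bench, on the vise's centre line. The stone is a 16 mm round cabochon. z points up.
- vise: Stone-setter's ball vise, heavy and fixed: dark steel ball 112 mm across on a black rubber ring 120 mm across, steel jaw block on top up to 132 mm high (137 mm with its brass pins), the ring standing in its jaws up to 157 mm. Origin at the centre of its underside, z up.
- rack: Wooden plier rack, loose, 1.5 kg: base 250 mm long (own x) by 100 mm wide (own y), with five pairs of pliers astride its rail, jaws up, the highest 158 mm above the bench. It stands between the magnifier and the vise. Origin at the centre of its underside.
- file_stand: Round dark-wood stand with six upright needle files, loose, 76 mm across, 142 mm high. Origin at the centre of its underside.
- ring_cone: Small upright wooden cone on a round foot with a finished ruby ring on it, loose, 68 mm across the foot, 92 mm high. Origin at the centre of its underside.

How it is judged:
By the outcome, as a careful person would: the job done as asked, in the order asked, and still so for the second after the job is handed in, while the arm keeps its last pose, push and grip.
It also fails if it takes over 40 s, if anything falls off the work surface, if the arm or the gripper's body presses on something with over 40 N, if the wrist force passes 120 N, or if a joint passes its speed limit or range.

## Working session

There is one attempt and no reset: what is moved stays moved. The work goes in short steps, Python scripts to look and compute and a shell command to move; the robot and the scene stay as the last step left them, time stands still between calls to the robot, and variables do not carry over. Pictures are saved under pics/ and viewed, at most 10 in all, crops included, and the job is handed in when it is done.

```bash
mkdir -p pics; cat > h.py <<'E'
import numpy as np, cv2
from rig import get_state, imaging, ticket
def snap(n,f):
    im=imaging.get_image(n); cv2.imwrite('pics/'+f,im[:,:,::-1]); return im
def ray(name,px,z,s=None):
    p=imaging.camera_params(name); K=np.array(p['camera_matrix'])
    if name=='wrist':
        from scipy.spatial.transform import Rotation as R
        s=s or get_state(); T=np.eye(4); q=s['ee_rot']; T[:3,:3]=R.from_quat([q[1],q[2],q[3],q[0]]).as_matrix(); T[:3,3]=s['position']
        T=T@np.array(p['T_tool_cam'])
    else: T=np.array(p['cam_to_world'])
    d=T[:3,:3]@np.linalg.inv(K)@[px[0],px[1],1]; return T[:3,3]+d*(z-T[2,3])/d[2]
E
python3 - <<'E'
from h import *
snap('top','t1.png');snap('side','s1.png')
s=get_state();print(s)
for n in('top','side','wrist'):print(imaging.camera_params(n))
E
```

```text
{'clock': 0.1, 'qpos': array([-1.25601612e+00,  2.76564642e-01,  1.50598486e+00,  1.25149773e-05,
        1.36069686e+00, -1.20988632e-01]), 'qd': array([ 0.00069919, -0.00034414, -0.00326677,  0.00080233, -0.00053935,
        0.00138318]), 'effort': array([ 1.72050677e-03, -4.17699265e+01, -2.46405369e+01, -1.55062480e-05,
        5.81884815e-03,  2.82482944e-06]), 'position': array([ 0.24258469, -0.52085605,  0.24951606]), 'ee_rot': array([-8.23567162e-04,  9.76356897e-01,  2.16163195e-01, -7.39032309e-05]), 'contact_force': array([-0.04046557, -0.43576449,  0.75942969]), 'moment': array([-0.07721203, -0.02104309,  0.00416888]), 'gripper_force': 0.0, 'width': 0.08541790995440623}
{'camera_matrix': array([[478.43753256,   0.        , 256.32549807],
       [  0.        , 478.43753256, 190.91586863],
       [  0.        ,   0.        ,   1.        ]]), 'cam_to_world': array([[ 0.00489546, -0.99077038,  0.13546248,  0.47471511],
       [-0.99998018, -0.00431388,  0.00458651,  0.00992881],
       [-0.00395981, -0.13548225, -0.99077186,  1.19450581],
       [ 0.        ,  0.        ,  0.
[... 289 characters left out ...]
279906,  0.60650575, -0.50658472,  0.46104374],
       [-0.01344671, -0.64896291, -0.76070121,  0.84335947],
       [ 0.        ,  0.        ,  0.        ,  1.        ]])}
{'camera_matrix': array([[334.82878754,   0.        , 254.77158457],
       [  0.        , 334.82878754, 194.76654398],
       [  0.        ,   0.        ,   1.        ]]), 'T_tool_cam': array([[ 1.79965301e-03, -9.63407614e-01, -2.68034569e-01,
         6.80160429e-02],
       [ 9.99998163e-01,  1.91062063e-03, -1.53177124e-04,
         4.24684869e-04],
       [ 6.59684386e-04, -2.68033801e-01,  9.63409283e-01,
        -1.21859469e-01],
       [ 0.00000000e+00,  0.00000000e+00,  0.00000000e+00,
         1.00000000e+00]])}
```

View pics/t1.png

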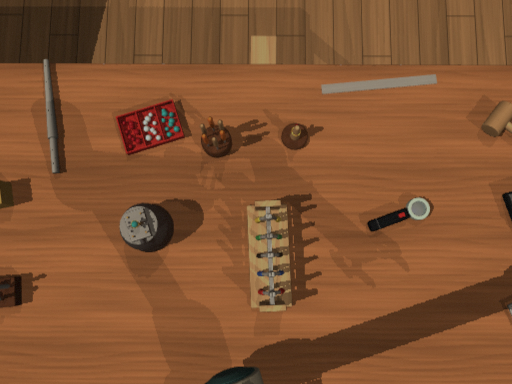

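View pics/s1.png

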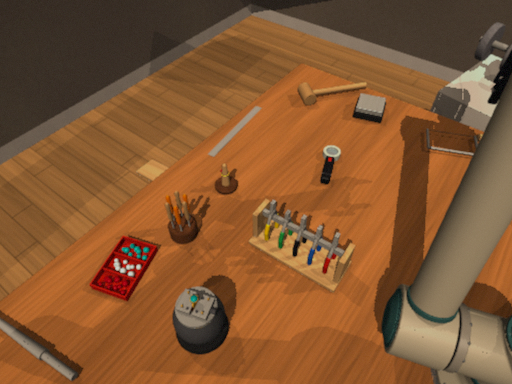

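```bash
python3 - <<'E'
from h import *
im=cv2.imread('pics/t1.png')
for n,p,z in [('h0',(370,226),.02),('h1',(408,213),.028),('head',(419,209),.022),('stone',(135,224),.157),('railtop',(266,206),.1),('railbot',(270,305),.1),('file',(217,145),.02),('cone',(294,136),.02)]:
    print(n,ray('top',p,z).round(3))
print('side stone',ray('side',(195,299),.157).round(3),'lens',ray('side',(332,152),.022).round(3),'h0',ray('side',(325,180),.02).round(3))
c=np.hstack([cv2.resize(im[170:270,350:450],(400,400),interpolation=2),cv2.resize(im[180:280,85:185],(400,400),interpolation=2)])
cv2.imwrite('pics/c1.png',c)
E
```

```text
h0 [ 0.55  -0.264  0.02 ]
h1 [ 0.581 -0.355  0.028]
head [ 0.592 -0.385  0.022]
stone [0.543 0.278 0.157]
railtop [ 0.589 -0.007  0.1  ]
railbot [ 0.367 -0.017  0.1  ]
file [0.751 0.115 0.02 ]
cone [ 0.775 -0.079  0.02 ]
side stone [0.538 0.281 0.157] lens [ 0.591 -0.378  0.022] h0 [ 0.547 -0.263  0.02 ]
```

View pics/c1.png

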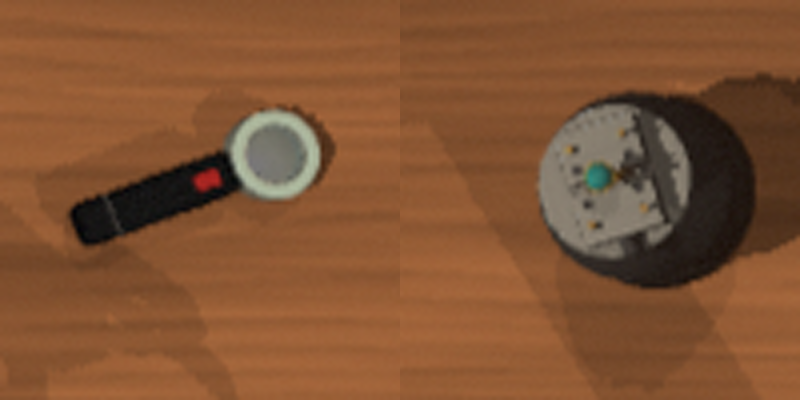

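```bash
R='x'; python3 -m inch '[{"claw":1,"travel":[0.2,0.12,0],"turn":0.047},{"claw":1,"travel":[0.4,0.24,0],"turn":0.094},{"claw":1,"travel":[0.6,0.36,-0.1],"turn":0.141},{"claw":1,"travel":[0.75,0.44,-0.2],"turn":0.188},{"claw":1,"travel":[0.82,0.48,-0.25],"turn":0.235}]'
python3 -m inch '[{"claw":1,"travel":[0.2,0.12,0],"turn":0.047},{"claw":1,"travel":[0.4,0.24,0],"turn":0.094},{"claw":1,"travel":[0.6,0.36,-0.1],"turn":0.141},{"claw":1,"travel":[0.75,0.44,-0.2],"turn":0.188},{"claw":1,"travel":[0.82,0.48,-0.25],"turn":0.237}]'
python3 -m inch '[{"claw":1,"travel":[0,0,0],"turn":0},{"claw":1,"travel":[0,0,0],"turn":0}]'
python3 - <<'E'
from h import *
from scipy.spatial.transform import Rotation as R
s=get_state();snap('wrist','w1.png')
q=s['ee_rot'];print(s['position'],s['qpos'],R.from_quat([q[1],q[2],q[3],q[0]]).as_matrix()[:,0])
E
```

```text
clock: 0.6
position: [0.4086, -0.4224, 0.1982]
ee_rot: [-0.002, 0.83, 0.558, 0.001]
contact_force: [-0.9, -0.4, -0.9]
width: 0.0853
gripper_force: 0.0
clock: 1.1
position: [0.5726, -0.3265, 0.1477]
ee_rot: [-0.001, 0.572, 0.82, 0.001]
contact_force: [0.1, -0.0, -0.5]
width: 0.0854
gripper_force: 0.0
clock: 1.3
position: [0.5702, -0.3293, 0.1499]
ee_rot: [-0.001, 0.577, 0.817, -0.0]
contact_force: [-0.4, -0.3, 0.2]
width: 0.0855
gripper_force: 0.0
[ 0.57021238 -0.32928649  0.14989542] [-6.28892288e-01  4.64660541e-01  1.46471322e+00 -8.03898713e-04
  1.21360519e+00 -9.70206173e-01] [-3.34990256e-01  9.42221318e-01  7.18371875e-04]
```

View pics/w1.png

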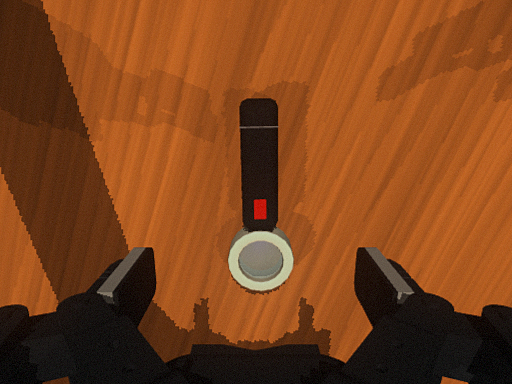

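```bash
python3 - <<'E'
from h import *
H=ray('wrist',(261,260),.022);r=ray('wrist',(259,100),.025);d=(H-r)[:2];print(H,r,np.linalg.norm(d));d/=np.linalg.norm(d)
s=get_state();print(d,np.degrees(np.arctan2(d[1],d[0])),'grasp',H[:2]-.06*d,((H[:2]-.06*d)-s['position'][:2])/.2)
E
```

```text
[ 0.59444931 -0.38244819  0.022     ] [ 0.55000508 -0.26417099  0.025     ] 0.1263518338063928
[ 0.35174975 -0.93609407] -69.40562523477189 grasp [ 0.57334432 -0.32628255] [0.01653546 0.01826297]
```

```bash
python3 -m inch '[{"claw":1,"travel":[0.016,0.018,-0.2],"turn":0.006},{"claw":1,"travel":[0.016,0.018,-0.4],"turn":0.006},{"claw":1,"travel":[0.016,0.018,-0.55],"turn":0.006},{"claw":1,"travel":[0.016,0.018,-0.64],"turn":0.006},{"claw":1,"travel":[0.016,0.018,-0.64],"turn":0.006}]'
python3 -m inch '[{"claw":-1,"travel":[0,0,0],"turn":0},{"claw":-1,"travel":[0,0,0],"turn":0},{"claw":-1,"travel":[0,0,0],"turn":0},{"claw":-1,"travel":[0,0,0],"turn":0},{"claw":-1,"travel":[0,0,0],"turn":0}]' 50
python3 -m inch '[{"claw":-1,"travel":[0,0,0],"turn":0},{"claw":-1,"travel":[0,0,0],"turn":0},{"claw":-1,"travel":[0,0,0],"turn":0},{"claw":-1,"travel":[0,0,0],"turn":0},{"claw":-1,"travel":[0,0,0],"turn":0}]'
```

```text
clock: 1.85
position: [0.5713, -0.3259, 0.0205]
ee_rot: [-0.002, 0.569, 0.822, -0.0]
contact_force: [-0.6, 0.4, -0.4]
width: 0.0855
gripper_force: 0.0
clock: 2.35
position: [0.5746, -0.3263, 0.0239]
ee_rot: [0.001, 0.568, 0.823, -0.0]
contact_force: [-0.1, 0.1, 5.3]
width: 0.0266
gripper_force: 52.0
clock: 2.85
position: [0.5746, -0.3263, 0.0239]
ee_rot: [0.001, 0.568, 0.823, -0.0]
contact_force: [-1.3, 0.0, 6.5]
width: 0.0271
gripper_force: 52.1
```

```bash
python3 -m inch '[{"claw":-1,"travel":[0,0,0.1],"turn":0},{"claw":-1,"travel":[0,0,0.25],"turn":0},{"claw":-1,"travel":[0,0,0.45],"turn":0},{"claw":-1,"travel":[0,0,0.6],"turn":0},{"claw":-1,"travel":[0,0,0.7],"turn":0}]'
python3 -m inch '[{"claw":-1,"travel":[0,0,0.15],"turn":0},{"claw":-1,"travel":[0,0,0.3],"turn":0},{"claw":-1,"travel":[0,0,0.45],"turn":0},{"claw":-1,"travel":[0,0,0.54],"turn":0},{"claw":-1,"travel":[0,0,0.54],"turn":0}]'
python3 - <<'E'
from h import *
snap('wrist','w2.png');print(get_state())
E
```

```text
clock: 3.35
position: [0.5746, -0.3259, 0.1651]
ee_rot: [0.002, 0.568, 0.823, 0.0]
contact_force: [-0.4, 0.3, -0.6]
width: 0.0271
gripper_force: 51.2
clock: 3.85
position: [0.5751, -0.3263, 0.2736]
ee_rot: [0.003, 0.568, 0.823, 0.0]
contact_force: [-0.5, 0.9, -0.7]
width: 0.027
gripper_force: 51.2
{'clock': 3.9, 'qpos': array([-6.21342024e-01,  3.95367763e-01,  1.27304215e+00,  1.24879631e-04,
        1.47088817e+00, -9.84267236e-01]), 'qd': array([ 0.00093193,  0.0270879 ,  0.05431524, -0.00096569, -0.00541099,
        0.00020864]), 'effort': array([ 2.01514241e-02, -5.20384061e+01, -2.71065778e+01,  1.00646237e-03,
        5.89474235e-03,  3.65937303e-04]), 'position': array([ 0.57424707, -0.32571933,  0.27127039]), 'ee_rot': array([1.14818974e-03, 5.67890941e-01, 8.23103006e-01, 4.21570224e-05]), 'contact_force': array([ 0.20724069,  0.76495832, -0.36107661]), 'moment': array([ 0.02790403, -0.0241805 , -0.06697502]), 'gripper_force': 51.20506525039673, 'width': 0.0266845566534924}
```

View pics/w2.png

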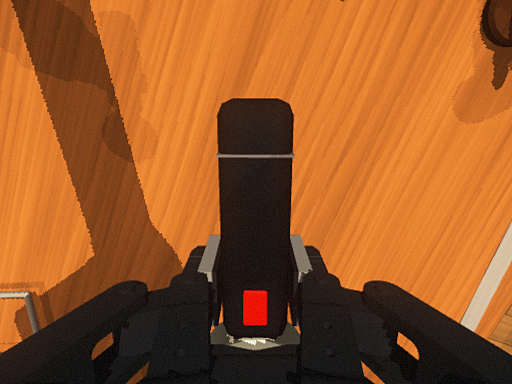

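```bash
python3 -m inch '[{"claw":-1,"travel":[-0.01,0.1,0],"turn":0},{"claw":-1,"travel":[-0.02,0.25,0],"turn":0},{"claw":-1,"travel":[-0.04,0.45,0],"turn":0},{"claw":-1,"travel":[-0.06,0.65,0],"turn":0},{"claw":-1,"travel":[-0.07,0.85,0],"turn":0}]'
python3 -m inch '[{"claw":-1,"travel":[-0.02,0.2,0],"turn":0},{"claw":-1,"travel":[-0.03,0.4,0],"turn":0},{"claw":-1,"travel":[-0.05,0.6,0],"turn":0},{"claw":-1,"travel":[-0.06,0.8,0],"turn":0},{"claw":-1,"travel":[-0.07,1.0,0],"turn":0}]'
python3 -m inch '[{"claw":-1,"travel":[-0.02,0.2,0],"turn":0},{"claw":-1,"travel":[-0.04,0.4,0],"turn":0},{"claw":-1,"travel":[-0.06,0.6,0],"turn":0},{"claw":-1,"travel":[-0.07,0.78,0],"turn":0},{"claw":-1,"travel":[-0.08,0.9,0],"turn":0}]'
python3 -m inch '[{"claw":-1,"travel":[-0.02,0.15,0],"turn":0},{"claw":-1,"travel":[-0.04,0.3,0],"turn":0},{"claw":-1,"travel":[-0.05,0.43,0],"turn":0},{"claw":-1,"travel":[-0.05,0.52,0],"turn":0},{"claw":-1,"travel":[-0.05,0.55,0],"turn":0}]'
python3 -m inch '[{"claw":-1,"travel":[0,0,0],"turn":0},{"claw":-1,"travel":[0,0,0],"turn":0},{"claw":-1,"travel":[0,0,0],"turn":0}]'
python3 - <<'E'
from h import *
a=snap('top','t2.png');b=snap('side','s2.png')
s=get_state();print(s['position'],s['ee_rot'])
a=cv2.resize(a[170:290,60:180],(400,400),interpolation=2);b=cv2.resize(b[220:360,130:270],(400,400),interpolation=2)
cv2.imwrite('pics/c2.png',np.hstack([a,b])[:,:,::-1])
E
```

```text
clock: 4.4
position: [0.558, -0.1526, 0.2681]
ee_rot: [-0.002, 0.568, 0.823, -0.0]
contact_force: [0.1, -0.2, -1.3]
width: 0.0273
gripper_force: 51.2
clock: 4.9
position: [0.5436, 0.047, 0.2683]
ee_rot: [-0.002, 0.568, 0.823, -0.001]
contact_force: [0.5, 0.0, -1.7]
width: 0.0271
gripper_force: 51.2
clock: 5.4
position: [0.5273, 0.2273, 0.2682]
ee_rot: [-0.002, 0.567, 0.824, -0.001]
contact_force: [-0.3, -0.5, -1.3]
width: 0.0273
gripper_force: 51.2
clock: 5.9
position: [0.5185, 0.336, 0.2687]
ee_rot: [-0.001, 0.567, 0.824, -0.001]
contact_force: [1.0, -0.3, -0.7]
width: 0.0274
gripper_force: 51.2
clock: 6.2
position: [0.5201, 0.3331, 0.2703]
ee_rot: [0.0, 0.568, 0.823, -0.0]
contact_force: [-0.3, -0.2, -1.1]
width: 0.0273
gripper_force: 51.2
[0.52014095 0.33327956 0.27049386] [ 1.51592940e-04  5.68512473e-01  8.22674628e-01 -4.19022189e-05]
```

View pics/c2.png

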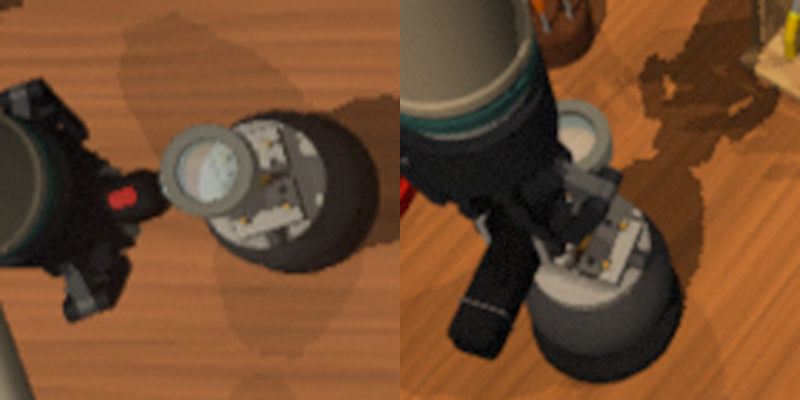

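```bash
python3 - <<'E'
from h import *
p=get_state()['position']
im=cv2.imread('pics/t2.png')
for px in [(123,221)]: H=ray('top',px,.2686)
print('head',H,'pred',p[:2]+.06*np.array([.355,-.935]))
print('stone',ray('top',(134.5,224.25),.157),ray('side',(195,299),.157))
print('head side',ray('side',(130+182/2.857,220+145/2.857),.2686))
# stone by colour
for n in('top','side'):
    a=cv2.cvtColor(cv2.imread('pics/%s1.png'%n[0]),cv2.COLOR_BGR2HSV); m=cv2.inRange(a,(78,110,60),(98,255,255))
    k,l,st,c=cv2.connectedComponentsWithStats(m)
    for i in range(1,k):
        if st[i,4]>15: print(n,st[i],c[i],ray(n,c[i],.154))
E
```

```text
head [0.54131463 0.2724158  0.2686    ] pred [0.54144095 0.27717956]
stone [0.5424     0.27876669 0.157     ] [0.53810757 0.28101473 0.157     ]
head side [0.52839314 0.27403619 0.2686    ]
top [162 109   5   7  28] [163.71428571 112.17857143] [0.79466765 0.22375122 0.154     ]
top [169 119   5   7  30] [170.8 121.9] [0.77223521 0.20716004 0.154     ]
top [174 127   5   4  17] [176.11764706 128.58823529] [0.75688104 0.19481035 0.154     ]
top [132 222   5   5  21] [134. 224.] [0.54313463 0.28065494 0.154     ]
side [130 244  11  14  65] [136.09230769 249.70769231] [0.7176078  0.27508134 0.154     ]
side [122 247   7   6  29] [125.4137931  249.55172414] [0.73625766 0.28880368 0.154     ]
side [143 247   6   5  22] [145.72727273 249.22727273] [0.70198543 0.26165898 0.154     ]
side [142 256   5   4  17] [144.11764706 257.41176471] [0.68938248 0.27747593 0.154     ]
side [191 295   6   7  31] [193.41935484 298.06451613] [0.54316281 0.28068947 0.154     ]
```

```bash
python3 -m inch '[{"claw":-1,"travel":[0.008,0.03,-0.07],"turn":0},{"claw":-1,"travel":[0.008,0.03,-0.15],"turn":0},{"claw":-1,"travel":[0.008,0.03,-0.23],"turn":0},{"claw":-1,"travel":[0.008,0.03,-0.27],"turn":0},{"claw":-1,"travel":[0.008,0.03,-0.27],"turn":0}]'
python3 -m inch '[{"claw":-1,"travel":[0,0,0],"turn":0},{"claw":-1,"travel":[0,0,0],"turn":0},{"claw":-1,"travel":[0,0,0],"turn":0}]'
python3 - <<'E'
from h import *
a=snap('top','t3.png');b=snap('side','s3.png')
s=get_state();print(s['position'],s['ee_rot'])
a=cv2.resize(a[200:250,100:150],(400,400),interpolation=2);b=cv2.resize(b[260:340,150:230],(400,400),interpolation=2)
cv2.imwrite('pics/c3.png',np.hstack([a,b])[:,:,::-1])
E
```

```text
clock: 6.8
position: [0.5207, 0.3399, 0.2143]
ee_rot: [-0.001, 0.568, 0.823, -0.002]
contact_force: [0.6, 0.1, -1.4]
width: 0.027
gripper_force: 51.2
clock: 7.1
position: [0.522, 0.3406, 0.2172]
ee_rot: [0.0, 0.568, 0.823, 0.001]
contact_force: [0.7, 0.8, -0.8]
width: 0.0268
gripper_force: 51.2
[0.52179184 0.34044368 0.21698256] [3.30068080e-04 5.67977193e-01 8.23044024e-01 5.77470881e-04]
```

View pics/c3.png

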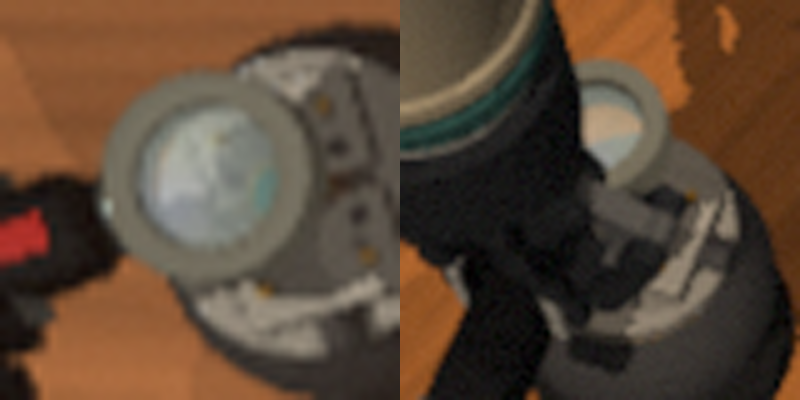

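```bash
python3 - <<'E'
from h import *
p=get_state()['position']; print('pred',p[:2]+.06*np.array([.355,-.935]))
for z in(.215,.204,.193): print(z,ray('top',(125.7,221.5),z))
print('t2',ray('top',(122.2,220.7),.2576)); print('side',ray('side',(150+202/5-.5,260+125/5-.5),.204))
for z in(.022,.011):print('init',ray('top',(418.4,208),z), ray('wrist',(261,260),z,{'position':[.5702,-.3293,.1499],'ee_rot':[-.001,.577,.817,0]}))
E
```

```text
pred [0.54309184 0.28434368]
0.215 [0.54416968 0.28202423 0.215     ]
0.204 [0.54494967 0.2850799  0.204     ]
0.193 [0.54572965 0.28813558 0.193     ]
t2 [0.54268751 0.27713069 0.2576    ]
side [0.54560151 0.27819465 0.204     ]
init [ 0.59437332 -0.38326065  0.022     ] [ 0.59429904 -0.38120928  0.022     ]
init [ 0.59549591 -0.3869494   0.011     ] [ 0.59633157 -0.38628729  0.011     ]
```

```bash
python3 -m inch '[{"claw":-1,"travel":[-0.003,-0.012,-0.03],"turn":0},{"claw":-1,"travel":[-0.003,-0.012,-0.06],"turn":0},{"claw":-1,"travel":[-0.003,-0.012,-0.08],"turn":0},{"claw":-1,"travel":[-0.003,-0.012,-0.08],"turn":0},{"claw":-1,"travel":[-0.003,-0.012,-0.08],"turn":0}]'
python3 -m inch '[{"claw":-1,"travel":[0,0,0],"turn":0},{"claw":-1,"travel":[0,0,0],"turn":0},{"claw":-1,"travel":[0,0,0],"turn":0}]'
python3 - <<'E'
from h import *
a=snap('top','t4.png');w=snap('wrist','w4.png')
s=get_state();print(s['position'],s['ee_rot'])
a=cv2.resize(a[200:250,100:150],(400,400),interpolation=2);b=cv2.resize(w[60:360,106:406],(400,400))
cv2.imwrite('pics/c4.png',np.hstack([a,b])[:,:,::-1])
s1={'position':[.57021,-.32929,.14990],'ee_rot':[-.001,.577,.817,0]}
L=ray('wrist',(259,127),.028,s1);E=ray('wrist',(259,98),.026,s1);H=ray('wrist',(261,260),.022,s1)
print('line to head',np.linalg.norm((L-H)[:2]),'to tcp at grasp',np.linalg.norm(L[:2]-[.5746,-.3263]))
g=np.array([.5746,-.3263])
s2={'position':[.57425,-.32572,.27127],'ee_rot':[.00115,.5679,.8231,0]}
for dz in(-.006,-.003,0,.003,.006):
    L2=ray('wrist',(256,156),.27127+.0041+dz,s2); print(dz,np.linalg.norm(L2[:2]-s2['position'][:2]))
E
```

```text
clock: 7.7
position: [0.5209, 0.3379, 0.2]
ee_rot: [-0.0, 0.568, 0.823, -0.0]
contact_force: [-0.3, -0.5, -0.5]
width: 0.0269
gripper_force: 51.2
clock: 8.0
position: [0.521, 0.338, 0.2005]
ee_rot: [0.0, 0.568, 0.823, 0.0]
contact_force: [0.2, 0.1, -0.9]
width: 0.0272
gripper_force: 51.2
[0.52099135 0.33797393 0.20048341] [9.08399519e-05 5.67945598e-01 8.23066072e-01 1.75471308e-04]
line to head 0.10730894478665154 to tcp at grasp 0.04899764789977238
-0.006 0.04803051661303612
-0.003 0.048505173593065304
0 0.04897984023196446
0.003 0.049454516251614795
0.006 0.04992920138446842
```

View pics/c4.png

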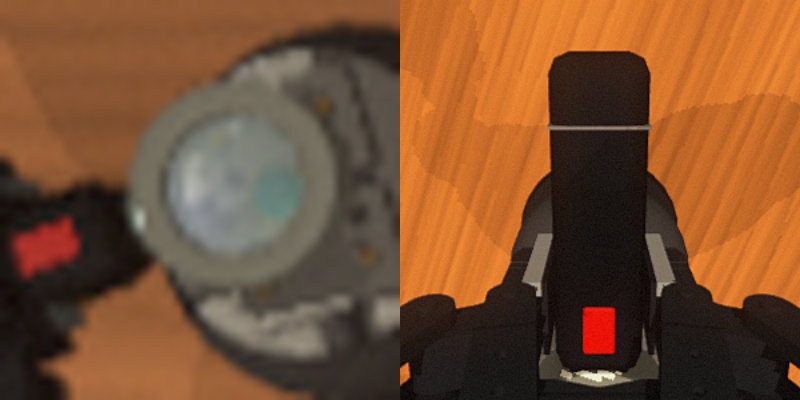

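```bash
python3 - <<'E'
from h import *
print('head top',ray('top',(100+233.5/8-.5,200+185/8-.5),.1986),ray('top',(100+233.5/8-.5,200+185/8-.5),.193),'stone',ray('top',(100+275/8-.5,200+191/8-.5),.156))
s=get_state();print('pred',s['position'][:2]+.0595*np.array([.355,-.935]),s['qd'].round(4))
E
```

```text
head top [0.54301558 0.28024802 0.1986    ] [0.54339964 0.28176803 0.193     ] stone [0.54435949 0.28046019 0.156     ]
pred [0.54211385 0.28234143] [-0.0007  0.0011  0.0004 -0.0017 -0.0002  0.0006]
```

```bash
python3 -c "
from rig import ticket;print(ticket.sign_off())"
```

```text
the job is handed in; nothing more can be done
None
```

The job is handed in with the magnifier held level over the turquoise stone: by my camera measurements the lens is centred to within about 2 mm and its underside is about 20 mm above the stone. I saw no sign of contact with the rack, file stand, ring cone, ring or vise, and about 8 s had elapsed.

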